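# Pin a straightedge along an instrument panel with the spring hold-down

### The job

Lay the aluminium straightedge flat on the bench with its long side flush against the front edge of the white panel, one end under the foot of the spring hold-down, so that a line can be scribed along it. Then push the hold-down's knob down 20 mm, until the collar on its stem meets the guide (not to the bottom stop), and finish while still holding it there, the foot pinning the straightedge flush. Leave the other loose things on the bench and panel where they are.

Things in the scene. Friction and masses are not known exactly. Their poses are not given: they have to be found in the camera images.
- straightedge_mid (a point): Centre of the loose aluminium straightedge (0.5 kg), 22 mm above its underside: a flat bar 40 mm wide (its x), 300 mm long (its y), 12 mm thick, with a raised grip rib along the middle of its top, 14 mm wide (x), 120 mm long (y), rising to 44 mm above the underside. It lies on the bench between robot and panel, long side roughly crosswise to the robot. Both long faces are alike.
- panel_edge (a point): Middle of the front (robot-side) edge of the white instrument panel, at bench level. The panel is fixed to the bench: 240 mm along the edge (y of this frame), 140 mm deep (+x, away from the robot), 12 mm thick; the edge is the upright face x = 0.
- knob_top (a point): Centre of the flat top of the round black knob (40 mm across) of the spring hold-down, 159 mm above the bench at rest; moves with the plunger. The plunger stands upright 15 to 25 mm in front of the panel's edge, 105 to 125 mm left or right of its middle. The like stand near the panel's other end has no knob: it carries a round dial gauge.
- foot_pad (a point): Centre of the underside of the plunger's round rubber foot (22 mm across), straight below the knob, 27 mm above the bench at rest. It goes down with the knob and is itself sprung: once it rests on something, the knob goes on down while the foot stays.
- plunger (a joint): How far the knob is pushed down, m: 0 at rest, 0.027 at its bottom stop; springs back when let go. At 0.020 the black collar on the stem meets the top of the guide. The push is 2 N at first, 5.8 N at 0.015 where the foot meets the straightedge, about 11 N at 0.020 with the straightedge under the foot.
- straightedge: The same straightedge, origin at the centre of its underside, same axes.
- foot: The plunger's rubber foot as a body (its axes upright; origin on the plunger's axis, 15 mm below the pad's underside).
- guard: Bystander: loose flat steel ring, 64 mm across, 6 mm thick, lying on the panel behind its middle; leave it where it is.
- fan: Bystander: loose square black cooling fan, 80 x 80 x 25 mm, on the bench right of the panel; leave it where it is.
- driver: Bystander: loose screwdriver on the bench at the right; leave it where it is.
- spray: Bystander: loose can, 60 mm across, 160 mm tall, left of the panel; leave it where it is.
- spool: Bystander: loose grey spool, 56 mm across, 46 mm tall, left of the panel; leave it where it is.
- tray: Bystander: blue open parts tray, 120 x 180 x 35 mm, far left; leave it where it is.
- spanner: Bystander: loose steel spanner on the bench at the right; leave it where it is.
- holddown: The hold-down, fixed: a dark block 50 x 40 x 44 mm on the panel (origin under its centre, 12 mm above the bench), a post, and an arm (top 100 mm above the bench, guide 112 mm) reaching over the panel's front edge; the plunger is 70 mm towards -x of this frame.

How it is judged (in metres and radians):
On the way:
1. the straightedge lies flat and flush against the panel's front edge, the knob not yet pushed (x of straightedge_mid in the frame of panel_edge between -0.023 and -0.018 m and angle between the x axis of straightedge_mid and the x axis of panel_edge, either way round below 0.018 rad and height (world z) of straightedge_mid below 0.025 m and angle between straightedge_mid's own z axis and vertical below 0.04 rad and value of joint plunger below 0.006 m), for 0.2 s.
At the end, for the whole second after the job is handed in: The robot still pushes the hold-down with more than 4 N, its knob 17 to 23 mm down; the foot presses on the straightedge with more than 1.5 N; the straightedge lies flat with its face within 3 mm of the panel's edge at the middle and parallel to it within 0.018 rad (value of joint plunger between 0.017 and 0.023 m and contact force between foot and straightedge above 1.5 N and contact force between any of the fingers, the arm and holddown above 4 N and x of straightedge_mid in the frame of panel_edge between -0.023 and -0.018 m and angle between the x axis of straightedge_mid and the x axis of panel_edge, either way round below 0.018 rad and height (world z) of straightedge_mid below 0.025 m and angle between straightedge_mid's own z axis and vertical below 0.04 rad); the arm keeps its last pose, push and grip.
It fails at once if a loose bystander is moved more than 25 mm (distance of any of guard, fan, driver, spray, spool, tray, spanner from where it was at the start of the episode above 0.025 m).
It also fails if it takes over 53 s, if anything falls off the work surface, if the arm or the gripper's body presses on something with over 40 N, if the wrist force passes 120 N, or if a joint passes its speed limit or range.

### The arm

A 6-joint arm with a two-finger parallel gripper is mounted at the origin on the work surface. World frame = base frame: x ahead of the robot, y to its left, z up, the work surface at z = 0. Lengths are in mm, angles in rad, forces in N, time in s.
With the tool pointing down it reaches from about 300 to 775 mm from the base axis. Payload 14.6 kg.
Tool frame: the origin (TCP) lies on the centre line of the jaws, within the pads' length; the fingertips stand ahead of it and the grasp point (between the pads) is the TCP (manip.tip_reach is the z of the fingertips in the tool frame, in mm); z points along the fingers, y is the direction in which the jaws open and shut (so a half turn about z gives the same grasp; the last joint's range is limited). The gripper opens to 94 mm and grips with 3 to 60 N. Pads are 16 mm wide; open, the fingers measure 119 mm over their backs; the gripper's body (75 mm by 177 mm) begins 78 mm behind the grasp point.
Start: joints at [-1.184, 0.3, 1.521, -0, 1.321, -0.067], TCP at [241.103, -494.326, 224.446] pointing down, gripper open.
Joint ranges: [-3.03, 3.03], [-0.79, 2.21], [0.23, 2.52], [-1.04, 4.18], [0, 3.07], [-2.55, 2.55]. Speed limits (rad/s): [2.22, 2.22, 2.57, 3.14, 3.14, 3.14].

### API

Orientations are given as [roll, pitch, yaw] about the fixed x, y, z axes, in that order (R = Rz(yaw) Ry(pitch) Rx(roll)).
In Python, from cell import manip, camera, search_frame, masks_of, tip_of gives the robot as it stands.
- The arm moves only by the tool send_rows, never from a script. Its argument "plan" is a list of rows, each an object with "travel": the shift along the tool's x, y, z in mm, a list of three; "delta_rot": the turn, a rotation vector about the tool's x, y, z in degrees, a list of three; "fingers": the gripper's target within -1 to 1 (shut at 1, half-way at 0, fully open at -1). In form: [{"travel": [dx, dy, dz], "delta_rot": [wx, wy, wz], "fingers": fingers}, ...]. A call has 1 to 20 rows; each row shifts and turns the commanded pose from where the row before left it, along the tool's axes as they then stand; what a row does not reach is not made up. A row lasts 1/8 s, in which the tool goes at most 62.5 mm and 10.7 degrees, less where a joint would pass 70% of its speed; a pose out of reach is approached as far as the arm can. A call is refused whole if a number of a shift passes 62.5 or a number of a turn 10.7, either way. A call with a gripper value outside its range is refused whole. The fingers move at their own pace and stop on an object; "grip_force" is the grip in N (left out, the last holds). Time passes only in rows, so rows that do not move let the fingers close. It gives the time, the measured TCP pose, the force and the opening at its end, in the units of the state.
- manip.read_state(): the state, without advancing time (a new reading comes with each control period).
- camera(name): name is "side" or "top" or "wrist"; returns a dict with "color" (480x640x3 uint8, red, green, blue), "z_map" (480x640 float32, mm along the optical axis (not along the pixel's ray), 0 where there is no reading), "fov_y" (degrees; the focal length in pixels is half the picture's height over the tangent of half this angle, whatever the lens; pixels are square), "cx", "cy" (the principal point, pixels), "world_from_camera" (4x4, takes a point from camera to world coordinates); the wrist camera has in their place "tool_from_camera" (4x4, takes a point from camera to tool coordinates, whose origin is the TCP and whose axes are the flange's). Camera axes: x right, y up, looking along -z (the intrinsics and any distortion apply to the point x, -y, -z); pixel columns grow to the right and rows downward; lengths in mm; the calibration is good to about 2 mm. A picture is of the moment at which its call begins: read the wrist's pose just before it.
- manip.sign_off(): hands the job in, once; it reports no verdict.
Trained networks look in the newest picture that a camera, given by its name, has taken for a name from the list of things; names that differ only in an ending like _2 or _b are one class to them, and where a whole thing is asked for, a point or a joint stands for the part that bears it (a point fixed in the world has none). Each returns a list of dicts, best first, with "confidence" (0 to 1); they miss things now and then, are a little off and sometimes report something else, mostly with a low value. They report only what shows in the picture. A call takes as long as a camera call.
- search_frame(name, camera): "at" ([x, y, z] in mm, in the coordinates of the camera as it stood for that picture, good to about 4 mm: the middle of the surface that is visible of it).
- masks_of(name, camera): "region" (480x640 bool, what is visible of it).
- tip_of(name, camera): "at" ([x, y, z] in mm, in the coordinates of the camera as it stood for that picture, good to about 4 mm: a listed point, or the origin of a listed thing).
The state is a dict: "clock": time; "joints": joint angles; "qd": joint speeds; "effort": joint torques, N m; "eef_pos": TCP position; "eef_rot": TCP orientation; "wrist_force": force on the tool from outside, world axes, zero at the start; "moment": the same for the moment, N m; "finger_gap": finger opening in mm.
Only numpy, scipy, OpenCV 4.12 (cv2) and the standard library are available. Lean on these libraries where they do the work, as an engineer would, in place of code of your own. Each camera call takes 0.05 s, during which the arm holds its last target. There are 200 camera calls.

## Working session

There is one attempt and no reset: what is moved stays moved. The work goes in short steps, Python scripts to look and compute and a tool call to move; the robot and the scene stay as the last step left them, time stands still between calls to the robot, and variables do not carry over. Pictures are saved under pics/ and viewed, about 8 in all and at most 12, crops included, and the job is handed in when it is done.

Besides the shell and the picture viewer there is one more tool, called by a JSON object that holds its "op" and its "data". send_rows: Moves the arm, as the interface text tells. Its arguments: {"type":"object","properties":{"plan":{"type":"array"},"grip_force":{"type":"number"}},"required":["plan"]}

```bash
ls; mkdir -p pics
cat > h.py <<'E'
import numpy as np, cv2
from cell import manip, camera, search_frame, masks_of, tip_of
from scipy.spatial.transform import Rotation as R
def T_tool():
    s=manip.read_state(); T=np.eye(4); T[:3,:3]=R.from_euler('xyz',s['eef_rot']).as_matrix(); T[:3,3]=s['eef_pos']; return T
def shot(name):
    T=T_tool(); c=camera(name)
    c['W']=c['world_from_camera'] if name!='wrist' else T@c['tool_from_camera']
    c['W']=np.array(c['W']); return c
def w(c,p): return (c['W']@np.r_[p,1])[:3]
def cloud(c):
    f=240/np.tan(np.radians(c['fov_y'])/2); v,u=np.mgrid[:480,:640]; z=c['z_map'].astype(float)
    P=np.stack([(u-c['cx'])/f*z,-(v-c['cy'])/f*z,-z],-1)
    return P@c['W'][:3,:3].T+c['W'][:3,3]
def save(c,n): cv2.imwrite('pics/'+n+'.png',c['color'][:,:,::-1])
E
python3 - <<'E'
from h import *
print(manip.read_state(), manip.tip_reach)
for cam in ['side','top']:
    c=shot(cam); save(c,cam+'1'); print(cam,c['fov_y'],c['cx'],c['cy'],[k for k in c],c['W'].round(2).tolist())
    for n in ['straightedge_mid','panel_edge','knob_top','foot_pad','holddown','straightedge','spray','spool','fan','guard','driver','spanner','tray']:
        print(n,[(w(c,d['at']).round(0).tolist(),round(d['confidence'],2)) for d in tip_of(n,cam)[:3]])
E
```

```text
pics
{'clock': 0.0, 'joints': array([-1.18358797e+00,  3.00475339e-01,  1.52159996e+00,  8.78851333e-06,
        1.32073958e+00, -6.65680089e-02]), 'qd': array([ 3.72015577e-04, -9.91223710e-04, -5.32626220e-04, -6.35147120e-04,
       -9.92618831e-04,  5.50265600e-05]), 'effort': array([-3.34359411e-04, -5.31805050e+01, -3.52737665e+01,  7.08302949e-02,
        2.43679667e-02, -9.89232581e-05]), 'eef_pos': array([ 241.01682235, -494.09163909,  223.87602197]), 'eef_rot': array([-3.14037370e+00, -8.97945598e-05,  4.53774131e-01]), 'wrist_force': array([-0.21026115,  0.22014756,  0.30782874]), 'moment': array([ 0.01059535,  0.00421061, -0.01536755]), 'finger_gap': 94.14858598460125} 19.0
side 55.508484638190964 318.92154538354396 246.2115521109235 ['color', 'z_map', 'fov_y', 'cx', 'cy', 'world_from_camera', 'W'] [[-0.95, 0.19, -0.26, 264.17], [-0.32, -0.61, 0.72, 880.09], [-0.02, 0.77, 0.64, 891.95], [0.0, 0.0, 0.0, 1.0]]
straightedge_mid [([608.0, 17.0, -1.0], 0.63), ([705.0, 20.0, 12.0], 0.58)]
panel_edge []
knob_top [([602.0, -96.0, 157.0], 0.72), ([567.0, 306.0, 1.0], 0.41)]
foot_p
[... 561 characters left out ...]
rld_from_camera', 'W'] [[-0.16, 0.96, -0.22, 371.15], [-0.99, -0.16, 0.03, 19.6], [-0.0, 0.22, 0.98, 1157.68], [0.0, 0.0, 0.0, 1.0]]
straightedge_mid [([434.0, -66.0, 22.0], 0.6)]
panel_edge [([610.0, 13.0, -2.0], 0.82)]
knob_top [([602.0, -90.0, 155.0], 0.5)]
foot_pad []
holddown [([673.0, -84.0, 12.0], 0.88), ([714.0, 281.0, 3.0], 0.37), ([606.0, 13.0, 0.0], 0.29)]
straightedge [([433.0, -65.0, 4.0], 0.69), ([604.0, -92.0, 157.0], 0.33)]
spray [([712.0, 283.0, 5.0], 0.71)]
spool [([568.0, 306.0, 2.0], 0.64)]
fan []
guard [([711.0, 23.0, 11.0], 0.75)]
driver [([453.0, -329.0, -3.0], 0.67)]
spanner [([560.0, -425.0, 4.0], 0.87)]
tray [([433.0, 431.0, -1.0], 0.92), ([712.0, 282.0, 6.0], 0.5)]
```

View pics/top1.png

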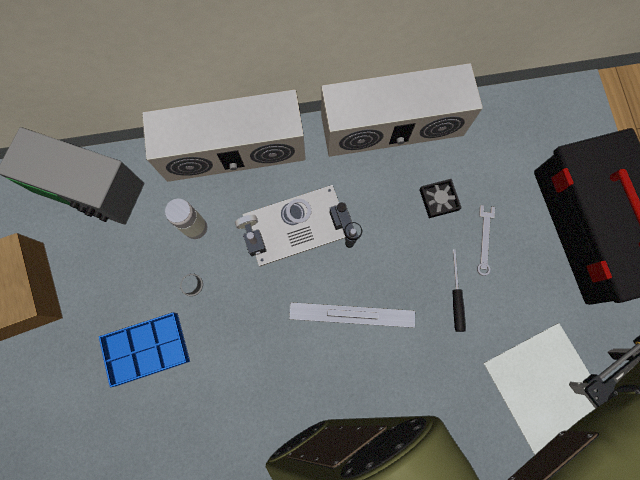

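View pics/side1.png

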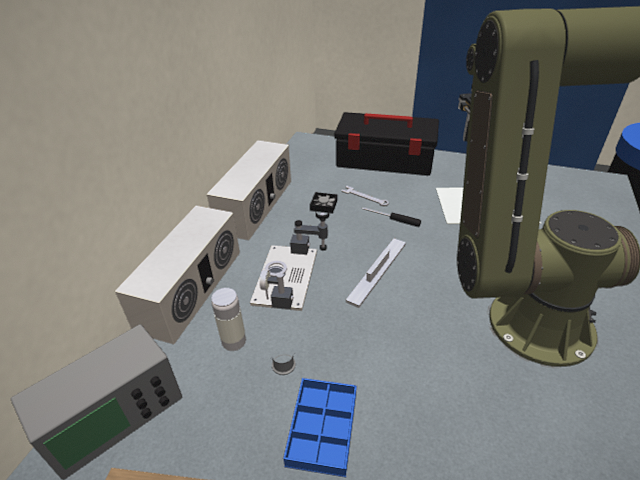

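Run:
```python
from h import *
for cam in ['top','side']:
    c=shot(cam); P=cloud(c)
    r=masks_of('straightedge',cam)
    print(cam,[(round(d['confidence'],2),d['region'].sum()) for d in r[:3]])
    m=r[0]['region']; q=P[m]
    print('z pct',np.percentile(q[:,2],[1,10,50,90,99]).round(1))
    for lo,hi in [(5,20),(36,52)]:
        a=q[(q[:,2]>lo)&(q[:,2]<hi)]
        if len(a)>20:
            (cx,cy),(ww,hh),an=cv2.minAreaRect(a[:,:2].astype(np.float32)); _,_,V=np.linalg.svd(a[:,:2]-a[:,:2].mean(0),full_matrices=False)
            print(lo,len(a),(cx,cy),(ww,hh),an,'axis deg',np.degrees(np.arctan2(V[0,1],V[0,0])))
    x,y,z=P[...,0],P[...,1],P[...,2]
    # panel front edge: points z 8..17 near
    a=(z>8)&(z<17)&(x>570)&(x<780)&(y>-180)&(y<200)
    q=P[a]; e=[]
    for y0 in range(-110,140,10):
        b=q[(abs(q[:,1]-y0)<5)]
        if len(b)>5: e.append((y0,np.percentile(b[:,0],1)))
    print('edge',[(i,round(j)) for i,j in e])
    k=(z>145)&(z<172)&(x>560)&(x<660)&(abs(y+93)<60); q=P[k]
    print('knob',len(q),q.mean(0).round(1),[ (round(v[0]),round(v[1])) for v in np.percentile(q,[2,98],axis=0).T])
    g=(z>-10)&(z<5)&(x>350)&(x<580)&(abs(y)<250); print('bench z',np.median(z[g]))
```

```text
top [(0.69, np.int64(2117))]
z pct [ 6.6  9.6 12.6 43.2 47.5]
5 1757 (431.8877258300781, -68.21214294433594) (299.6412658691406, 40.165409088134766) 76.81539154052734 axis deg 76.82660548409095
36 318 (431.8975524902344, -68.07026672363281) (119.02113342285156, 14.338813781738281) 76.70958709716797 axis deg 76.8822243209492
edge [(-80, 623), (-70, 621), (-60, 619), (-50, 618), (-40, 617), (-30, 614), (-20, 612), (-10, 611), (0, 608), (10, 609), (20, 606), (30, 604), (40, 603), (50, 601), (60, 599), (70, 598), (80, 596), (90, 595), (100, 594), (110, 591), (120, 588), (130, 587)]
knob 108 [598.9 -89.8 155.7] [(583, 621), (-110, -73), (148, 161)]
bench z 0.15945645000374498
side [(0.67, np.int64(1175))]
z pct [-0.3  7.9 12.6 42.8 46.7]
5 829 (432.7508239746094, -66.42752075195312) (299.9771728515625, 41.16738510131836) 76.74852752685547 axis deg 75.97836787365783
36 183 (432.5888366699219, -68.02287292480469) (123.07593536376953, 15.542539596557617) 77.08695220947266 axis deg 77.12348588644198
edge [(-100, 627), (-90, 628), (-80, 623), (-70, 623), (-60, 621), (-50, 619), (-40, 617), (-30, 617), (-20, 616), (-10, 612), (0, 611), (10, 609), (20, 607), (30, 606), (40, 604), (50, 602), (60, 600), (70, 598), (80, 596), (90, 594), (100, 594), (110, 592), (120, 589), (130, 589)]
knob 75 [599.7 -80.8 153.8] [(585, 620), (-98, -70), (147, 160)]
bench z 0.13551605566664193
```

The top view shows the bar at about (352,315) px and the panel at (300,225). The knob is at (352,232), at the panel's right end, and the dial gauge is on its left. The space between bar and panel is clear, and the side view agrees. I'll turn the tool to match the bar and move above it.

{"op": "send_rows", "data": {"plan": [{"travel":[0,0,0],"delta_rot":[0,0,-10.2],"fingers":-1},{"travel":[0,0,0],"delta_rot":[0,0,-10.2],"fingers":-1},{"travel":[0,0,0],"delta_rot":[0,0,-10.2],"fingers":-1},{"travel":[0,0,0],"delta_rot":[0,0,-10.2],"fingers":-1},{"travel":[0,0,0],"delta_rot":[0,0,-10.0],"fingers":-1},{"travel":[45.8,8.9,0],"delta_rot":[0,0,0],"fingers":-1},{"travel":[45.8,8.9,0],"delta_rot":[0,0,0],"fingers":-1},{"travel":[45.8,8.9,0],"delta_rot":[0,0,0],"fingers":-1},{"travel":[45.8,8.9,0],"delta_rot":[0,0,0],"fingers":-1},{"travel":[45.8,8.9,0],"delta_rot":[0,0,0],"fingers":-1},{"travel":[45.8,8.9,0],"delta_rot":[0,0,0],"fingers":-1},{"travel":[45.8,8.9,0],"delta_rot":[0,0,0],"fingers":-1},{"travel":[45.8,8.9,0],"delta_rot":[0,0,0],"fingers":-1},{"travel":[45.8,8.9,0],"delta_rot":[0,0,0],"fingers":-1},{"travel":[45.8,8.9,0],"delta_rot":[0,0,0],"fingers":-1},{"travel":[0,0,0],"delta_rot":[0,0,0],"fingers":-1},{"travel":[0,0,0],"delta_rot":[0,0,0],"fingers":-1}]}}

```text
clock: 3.72
eef_pos: [432.2, -69.0, 224.4]
eef_rot: [-3.142, 0.0, 1.341]
wrist_force: [-0.7, -0.8, -0.2]
finger_gap: 94.0
```

Run:
```python
from h import *
s=manip.read_state(); print(s['clock'],s['eef_pos'].round(1),np.degrees(s['eef_rot']).round(2),s['joints'].round(2))
c=shot('wrist'); save(c,'w1'); P=cloud(c)
for n in ['straightedge_mid','panel_edge','knob_top','foot_pad','holddown']:
    print(n,[(w(c,d['at']).round(0).tolist(),round(d['confidence'],2)) for d in tip_of(n,'wrist')[:3]])
r=masks_of('straightedge','wrist')
if r:
    q=P[r[0]['region']]; a=q[(q[:,2]>36)&(q[:,2]<52)]
    print(len(a),cv2.minAreaRect(a[:,:2].astype(np.float32)),np.percentile(a[:,2],50))
c=shot('top'); P=cloud(c); x,y,z=P[...,0],P[...,1],P[...,2]
n=np.array([.986,.168]);t=np.array([-.168,.986]); d=P[...,:2]-np.array([609,13]); a=d@n; b=d@t
for nm in ['top','side']:
    c=shot(nm);P=cloud(c);d=P[...,:2]-np.array([609,13]); a=d@n; b=d@t
    m=(a<0)&(a>-60)&(abs(b)<150)&(P[...,2]>8); 
    for x0 in range(-150,150,20):
        k=m&(b>x0)&(b<x0+20)
        if k.sum()>3: print(nm,x0,k.sum(),'a',a[k].min().round(),a[k].max().round(),'z',np.percentile(P[...,2][k],[0,50,100]).round())
```

```text
3.725 [432.2 -69.  224.4] [-1.800e+02  1.000e-02  7.682e+01] [-0.24  0.05  1.82 -0.    1.28 -0.01]
straightedge_mid [([430.0, -71.0, 16.0], 0.94)]
panel_edge [([605.0, 18.0, 1.0], 0.8)]
knob_top [([599.0, -92.0, 162.0], 0.62), ([602.0, -89.0, 28.0], 0.61)]
foot_pad [([601.0, -88.0, 28.0], 0.96)]
holddown [([671.0, -79.0, 12.0], 0.58)]
1597 ((430.4535217285156, -68.88916015625), (119.62026977539062, 13.897185325622559), 76.4305648803711) 45.167937940451566
top -130 36 a -41.0 -0.0 z [ 96. 154. 161.]
top -110 195 a -44.0 -0.0 z [ 11. 112. 162.]
top -90 50 a -39.0 -1.0 z [ 10. 151. 161.]
top -70 11 a -4.0 -1.0 z [ 8. 12. 16.]
top -50 11 a -4.0 -0.0 z [11. 12. 15.]
top -30 12 a -4.0 -0.0 z [ 9. 12. 16.]
top -10 11 a -3.0 -0.0 z [ 8. 12. 14.]
top 10 8 a -3.0 -1.0 z [ 9. 13. 16.]
top 30 11 a -3.0 -0.0 z [ 9. 13. 14.]
top 50 13 a -3.0 -1.0 z [ 8. 12. 17.]
top 70 11 a -3.0 -0.0 z [ 8. 13. 16.]
top 90 11 a -3.0 -0.0 z [ 9. 12. 15.]
top 110 6 a -2.0 -1.0 z [10. 13. 17.]
side -130 10 a -37.0 -1.0 z [  9. 100. 160.]
side -110 223 a -42.0 -0.0 z [  8. 100. 160.]
side -90 92 a -37.0 -1.0 z [ 12. 109. 162.]
side -70 4 a -2.0 -0.0 z [ 8. 10. 13.]
side -30 6 a -2.0 -0.0 z [ 9. 12. 13.]
side 30 6 a -2.0 -0.0 z [ 9. 12. 14.]
side 50 4 a -1.0 -1.0 z [11. 12. 12.]
side 70 5 a -2.0 -0.0 z [ 9. 12. 13.]
side 90 4 a -1.0 -0.0 z [ 8. 10. 13.]
side 110 5 a -2.0 -0.0 z [10. 11. 15.]
```

Nothing overhangs the bench at the gauge end. The grasp pose agrees within 2 mm, so I'll descend and grip the rib.

{"op": "send_rows", "data": {"plan": [{"travel":[0,0,45],"delta_rot":[0,0,0],"fingers":-0.4},{"travel":[0,0,50],"delta_rot":[0,0,0],"fingers":-0.4},{"travel":[0,0,50],"delta_rot":[0,0,0],"fingers":-0.4},{"travel":[0,-1,30],"delta_rot":[0,0,0],"fingers":-0.4},{"travel":[0,0,14],"delta_rot":[0,0,0],"fingers":-0.4},{"travel":[0,0,0],"delta_rot":[0,0,0],"fingers":-0.4},{"travel":[0,0,0],"delta_rot":[0,0,0],"fingers":1},{"travel":[0,0,0],"delta_rot":[0,0,0],"fingers":1},{"travel":[0,0,0],"delta_rot":[0,0,0],"fingers":1},{"travel":[0,0,0],"delta_rot":[0,0,0],"fingers":1},{"travel":[0,0,0],"delta_rot":[0,0,0],"fingers":1},{"travel":[0,0,0],"delta_rot":[0,0,0],"fingers":1}], "grip_force": 35}}

```text
clock: 5.72
eef_pos: [431.5, -68.5, 35.5]
eef_rot: [3.141, -0.0, 1.34]
wrist_force: [0.5, -0.0, 0.3]
finger_gap: 13.8
```

{"op": "send_rows", "data": {"plan": [{"travel":[0,0,-3],"delta_rot":[0,0,0],"fingers":1},{"travel":[0,0,0],"delta_rot":[0,0,-6],"fingers":1},{"travel":[0,0,0],"delta_rot":[0,0,-6],"fingers":1},{"travel":[0,0,0],"delta_rot":[0,0,-6],"fingers":1},{"travel":[0,0,0],"delta_rot":[0,0,-4.8],"fingers":1},{"travel":[8.5,23.1,0],"delta_rot":[0,0,0],"fingers":1},{"travel":[8.5,23.1,0],"delta_rot":[0,0,0],"fingers":1},{"travel":[8.5,23.1,0],"delta_rot":[0,0,0],"fingers":1},{"travel":[8.5,23.1,0],"delta_rot":[0,0,0],"fingers":1},{"travel":[8.5,23.1,0],"delta_rot":[0,0,0],"fingers":1},{"travel":[8.5,23.1,0],"delta_rot":[0,0,0],"fingers":1},{"travel":[0,0,0],"delta_rot":[0,0,0],"fingers":1},{"travel":[0,0,0],"delta_rot":[0,0,0],"fingers":1}]}}

```text
clock: 7.35
eef_pos: [558.7, 4.7, 38.0]
eef_rot: [-3.14, -0.0, 1.738]
wrist_force: [-1.0, -0.8, -4.2]
finger_gap: 13.7
```

```bash
cat > gap.py <<'E'
from h import *
import sys
s=manip.read_state(); print(s['clock'],s['eef_pos'].round(1),np.degrees(s['eef_rot']).round(2),s['wrist_force'].round(1),s['finger_gap'])
n=np.array([.986,.167]);t=np.array([-.167,.986]);o=np.array([609,13])
for nm in ['top','wrist']:
    c=shot(nm); save(c,nm+sys.argv[1]); P=cloud(c)
    r=masks_of('straightedge',nm); print(nm,len(r))
    d=P[...,:2]-o; a=d@n; b=d@t; z=P[...,2]
    if r:
        q=P[r[0]['region']&(z>6)&(z<52)]
        R_=cv2.minAreaRect(q[:,:2].astype(np.float32)); print('bar',np.round(R_[0],1),np.round(R_[1],1),round(R_[2],2),'x,y in panel',((np.array(R_[0])-o)@n).round(1),((np.array(R_[0])-o)@t).round(1),'z',np.percentile(q[:,2],[5,50,95]).round(1))
    # panel edge by colour-free depth: leading points
    g=cv2.cvtColor(c['color'],cv2.COLOR_RGB2GRAY)
    m=(z>8)&(z<17)&(a>-8)&(a<30)&(abs(b)<110)&~(r[0]['region'] if r else False)
    e=[(y0,np.percentile(a[m&(abs(b-y0)<6)],2)) for y0 in range(-84,115,12) if (m&(abs(b-y0)<6)).sum()>8]
    if len(e)>3:
        e=np.array(e); p=np.polyfit(e[:,0],e[:,1],1); print('edge rel slope deg',np.degrees(p[0]).round(2),'off',p[1].round(1))
    k=tip_of('knob_top',nm); print('knob',[(w(c,i['at']).round(1).tolist(),round(i['confidence'],2)) for i in k[:2]])
    m=(z>150)&(z<170)&(np.hypot(a+22,b+104)<40)
    if m.sum()>20: print('knob cloud',m.sum(),cv2.minEnclosingCircle(P[m][:,:2].astype(np.float32)),P[m].mean(0).round(1))
E
python3 gap.py 2
```

```text
7.35 [558.7   4.7  38. ] [-1.7991e+02 -2.0000e-02  9.9600e+01] [-1.  -0.8 -4.2] 13.746620903257385
top 1
bar [558.9   4. ] [ 40.9 299.6] 9.51 x,y in panel -50.9 -0.5 z [10.8 14.6 18.2]
edge rel slope deg -0.01 off -2.3
knob [([605.9, -94.7, 156.1], 0.61)]
knob cloud 101 ((602.3038940429688, -91.7999038696289), 19.974889755249023) [599.  -90.1 156.5]
wrist 1
bar [554.8  24.7] [ 40.3 242.4] 9.58 x,y in panel -51.5 20.6 z [15.  16.2 48.4]
edge rel slope deg 0.09 off -3.6
knob []
```

{"op": "send_rows", "data": {"plan": [{"travel":[0,8,0],"delta_rot":[0,0,0],"fingers":1},{"travel":[0,8,0],"delta_rot":[0,0,0],"fingers":1},{"travel":[0,7,0],"delta_rot":[0,0,0],"fingers":1},{"travel":[0,0,1.5],"delta_rot":[0,0,0],"fingers":1},{"travel":[0,0,1.2],"delta_rot":[0,0,0],"fingers":1},{"travel":[0,0,0],"delta_rot":[0,0,0],"fingers":1},{"travel":[0,0,0],"delta_rot":[0,0,0],"fingers":1}]}}

```text
clock: 8.52
eef_pos: [582.1, 8.7, 35.7]
eef_rot: [-3.142, -0.0, 1.738]
wrist_force: [0.2, 0.9, -4.3]
finger_gap: 13.8
```

{"op": "send_rows", "data": {"plan": [{"travel":[0,1,0],"delta_rot":[0,0,0],"fingers":1},{"travel":[0,1,0],"delta_rot":[0,0,0],"fingers":1},{"travel":[0,1,0],"delta_rot":[0,0,0],"fingers":1},{"travel":[0,0,0],"delta_rot":[0,0,0],"fingers":1}]}}

```text
clock: 9.02
eef_pos: [585.2, 9.2, 35.7]
eef_rot: [3.142, -0.0, 1.738]
wrist_force: [0.3, -0.3, -5.4]
finger_gap: 13.8
```

{"op": "send_rows", "data": {"plan": [{"travel":[0,0,0.6],"delta_rot":[0,0,0],"fingers":1},{"travel":[0,1,0],"delta_rot":[0,0,0],"fingers":1},{"travel":[0,1,0],"delta_rot":[0,0,0],"fingers":1},{"travel":[0,0,0],"delta_rot":[0,0,0],"fingers":1}]}}

```text
clock: 9.52
eef_pos: [586.6, 9.4, 35.6]
eef_rot: [-3.14, -0.0, 1.738]
wrist_force: [-9.5, 0.1, 6.5]
finger_gap: 13.7
```

{"op": "send_rows", "data": {"plan": [{"travel":[0,0.7,0],"delta_rot":[0,0,0],"fingers":1},{"travel":[0,0,0],"delta_rot":[0,0,0],"fingers":1}]}}

```text
clock: 9.78
eef_pos: [586.6, 9.5, 35.6]
eef_rot: [-3.138, -0.0, 1.738]
wrist_force: [-13.5, -1.7, 10.7]
finger_gap: 13.7
```

{"op": "send_rows", "data": {"plan": [{"travel":[0,0.7,0],"delta_rot":[0,0,0],"fingers":1},{"travel":[0,0,0],"delta_rot":[0,0,0],"fingers":1}]}}

```text
clock: 10.02
eef_pos: [586.7, 9.5, 35.6]
eef_rot: [-3.137, -0.0, 1.738]
wrist_force: [-20.0, -2.7, 15.0]
finger_gap: 13.4
```

Contact: the tool stopped at x = 586.6 and the force is building. I'll check that it is parallel before letting go.

```bash
python3 gap.py 3
python3 - <<'E'
from h import *
s=manip.read_state(); print(s['moment'].round(2))
im=cv2.imread('pics/top3.png')[160:300,220:420]; cv2.imwrite('pics/crop3.png',np.hstack([cv2.resize(im,(800,560),interpolation=cv2.INTER_CUBIC)]))
E
```

```text
10.025 [586.7   9.5  35.6] [-1.7971e+02 -2.0000e-02  9.9600e+01] [-20.   -2.7  15. ] 13.418186360519721
top 1
bar [586.9   9.4] [ 41.7 299.4] 9.43 x,y in panel -22.4 0.2 z [ 8.9 12.2 16.8]
edge rel slope deg -8.62 off 14.6
knob [([603.4, -90.7, 157.7], 0.66)]
knob cloud 99 ((601.7522583007812, -91.99895477294922), 19.914260864257812) [599.1 -90.1 156. ]
wrist 1
bar [582.5  29.5] [ 40.4 242.6] 9.63 x,y in panel -23.4 20.7 z [12.1 13.4 45.5]
edge rel slope deg -2.39 off 0.1
knob []
[-0.6   3.63 -0.04]
```

View pics/wrist3.png

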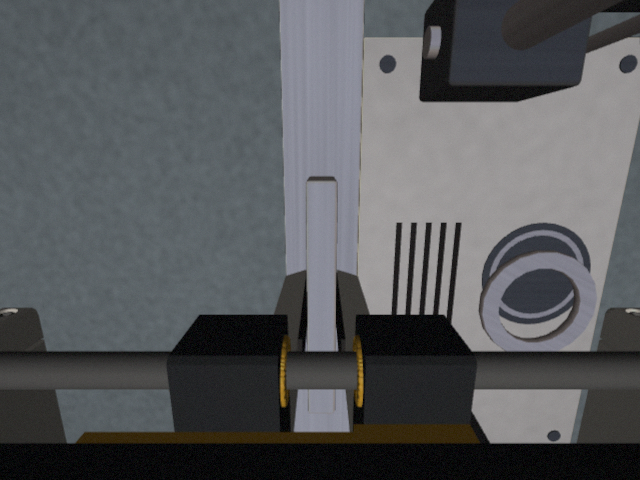

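View pics/crop3.png

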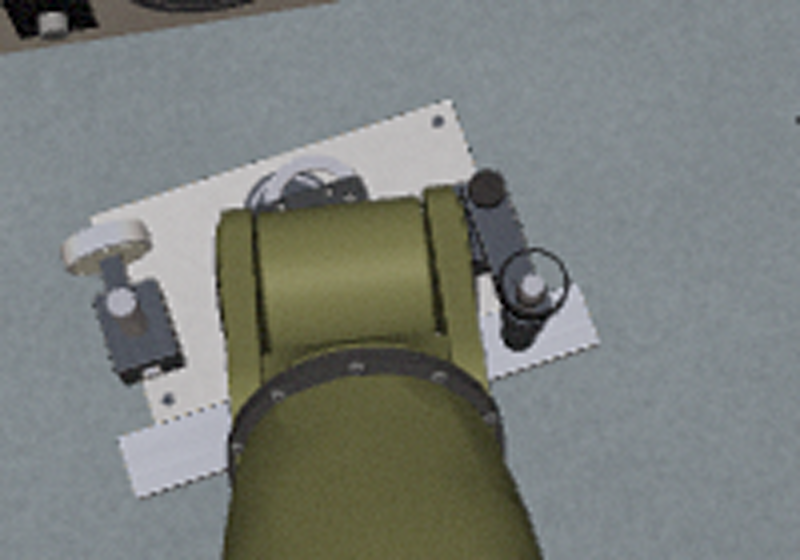

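In the wrist view the bar's right face (x≈360 px, rows 0–280) coincides with the panel's front edge along its visible length. The yaw moment is about 0 at a 20 N push, so the contact is even. I'll relax the push, release and lift.

{"op": "send_rows", "data": {"plan": [{"travel":[0,-0.7,0],"delta_rot":[0,0,0],"fingers":1},{"travel":[0,-0.7,0],"delta_rot":[0,0,0],"fingers":1},{"travel":[0,0,0],"delta_rot":[0,0,0],"fingers":1},{"travel":[0,0,0],"delta_rot":[0,0,0],"fingers":0.1},{"travel":[0,0,0],"delta_rot":[0,0,0],"fingers":0.1},{"travel":[0,0,0],"delta_rot":[0,0,0],"fingers":0.1},{"travel":[0,0,0],"delta_rot":[0,0,0],"fingers":0.1},{"travel":[0,0,-15],"delta_rot":[0,0,0],"fingers":0.1},{"travel":[0,0,-45],"delta_rot":[0,0,0],"fingers":0.1},{"travel":[0,0,-60],"delta_rot":[0,0,0],"fingers":0.1},{"travel":[0,0,-60],"delta_rot":[0,0,0],"fingers":0.1},{"travel":[0,0,-45],"delta_rot":[0,0,0],"fingers":1},{"travel":[0,0,0],"delta_rot":[0,0,0],"fingers":1},{"travel":[0,0,0],"delta_rot":[0,0,0],"fingers":1}]}}

```text
clock: 12.08
eef_pos: [586.8, 9.6, 259.9]
eef_rot: [-3.141, -0.0, 1.738]
wrist_force: [0.8, -1.4, -0.4]
finger_gap: 15.8
```

```bash
python3 gap.py 4
```

```text
12.075 [586.8   9.6 259.9] [-1.7997e+02 -1.0000e-02  9.9600e+01] [ 0.8 -1.4 -0.4] 15.813310658941857
top 2
bar [586.6   9.2] [ 40.6 299.1] 9.53 x,y in panel -22.7 0.0 z [ 8.4 12.3 15.8]
knob [([603.8, -93.2, 156.6], 0.64)]
knob cloud 67 ((602.4888916015625, -92.30606079101562), 20.00897216796875) [598.6 -96.4 155.8]
wrist 1
bar [581.8  34.6] [ 40.9 247.8] 9.5 x,y in panel -23.3 25.9 z [11.9 13.4 45.6]
edge rel slope deg -1.02 off -1.8
knob []
knob cloud 76 ((599.7640380859375, -78.61193084716797), 7.184682846069336) [599.6 -73.4 156.2]
```

View pics/wrist4.png

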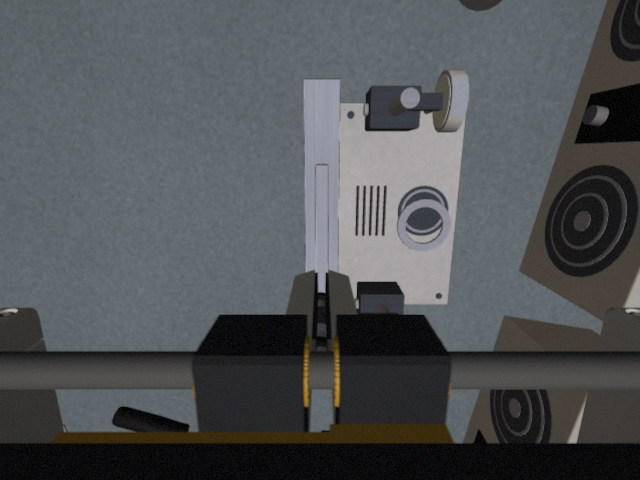

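The view shows the bar still flush at the left end, with the panel edge line at x≈340 px, and the panel otherwise undisturbed. Next I'll move over the knob at (602, −92) with the fingers shut.

{"op": "send_rows", "data": {"plan": [{"travel":[-20,-0.5,0],"delta_rot":[0,0,0],"fingers":1},{"travel":[-32,-0.5,0],"delta_rot":[0,0,0],"fingers":1},{"travel":[-31,-0.5,0],"delta_rot":[0,0,0],"fingers":1},{"travel":[-19.7,-0.5,0],"delta_rot":[0,0,0],"fingers":1},{"travel":[0,0,25],"delta_rot":[0,0,0],"fingers":1},{"travel":[0,0,25],"delta_rot":[0,0,0],"fingers":1},{"travel":[0,0,15],"delta_rot":[0,0,0],"fingers":1},{"travel":[0,0,8],"delta_rot":[0,0,0],"fingers":1},{"travel":[0,0,0],"delta_rot":[0,0,0],"fingers":1},{"travel":[0,0,0],"delta_rot":[0,0,0],"fingers":1}]}}

```text
clock: 13.62
eef_pos: [602.6, -92.1, 188.0]
eef_rot: [3.14, 0.0, 1.739]
wrist_force: [0.3, -0.3, 0.3]
finger_gap: 0.3
```

Run:
```python
from h import *
print(manip.read_state()['finger_gap'])
c=shot('side'); save(c,'side5')
im=c['color'][170:320,230:380,::-1]; cv2.imwrite('pics/crop5.png',cv2.resize(im,(600,600),interpolation=cv2.INTER_CUBIC))
```

```text
0.2973469711027207
```

View pics/crop5.png

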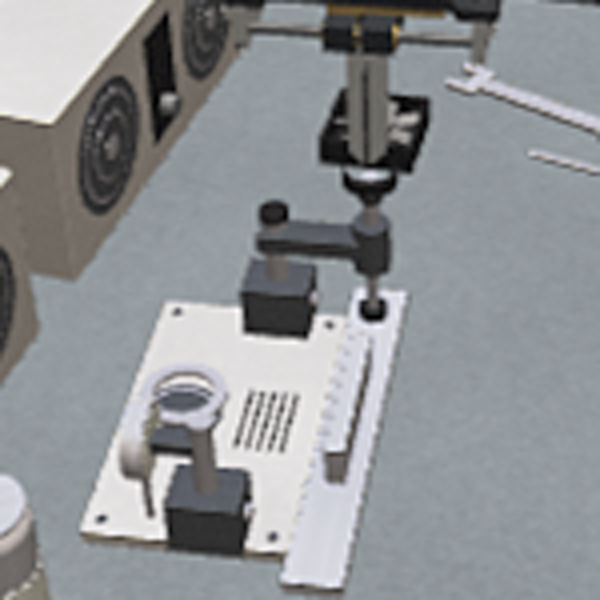

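The fingers are centred over the knob at (370,170 px) and the foot is above the bar's end at (373,310 px). I'll push in steps.

{"op": "send_rows", "data": {"plan": [{"travel":[0,0,5],"delta_rot":[0,0,0],"fingers":1},{"travel":[0,0,3],"delta_rot":[0,0,0],"fingers":1},{"travel":[0,0,2],"delta_rot":[0,0,0],"fingers":1},{"travel":[0,0,2],"delta_rot":[0,0,0],"fingers":1},{"travel":[0,0,0],"delta_rot":[0,0,0],"fingers":1}]}}

```text
clock: 14.3
eef_pos: [602.2, -92.0, 175.1]
eef_rot: [-3.141, -0.0, 1.738]
wrist_force: [-1.7, 0.2, 1.6]
finger_gap: 0.7
```

{"op": "send_rows", "data": {"plan": [{"travel":[0,0,3],"delta_rot":[0,0,0],"fingers":1},{"travel":[0,0,3],"delta_rot":[0,0,0],"fingers":1},{"travel":[0,0,3],"delta_rot":[0,0,0],"fingers":1},{"travel":[0,0,2],"delta_rot":[0,0,0],"fingers":1},{"travel":[0,0,0],"delta_rot":[0,0,0],"fingers":1}]}}

```text
clock: 14.92
eef_pos: [602.4, -92.0, 164.2]
eef_rot: [3.141, 0.0, 1.738]
wrist_force: [-1.3, -0.3, 5.2]
finger_gap: 0.4
```

{"op": "send_rows", "data": {"plan": [{"travel":[0,0,2],"delta_rot":[0,0,0],"fingers":1},{"travel":[0,0,2],"delta_rot":[0,0,0],"fingers":1},{"travel":[0,0,0],"delta_rot":[0,0,0],"fingers":1}]}}

```text
clock: 15.3
eef_pos: [602.4, -92.1, 160.7]
eef_rot: [3.141, 0.0, 1.738]
wrist_force: [-2.7, 0.9, 8.3]
finger_gap: 0.3
```

{"op": "send_rows", "data": {"plan": [{"travel":[0,0,1.3],"delta_rot":[0,0,0],"fingers":1},{"travel":[0,0,1.3],"delta_rot":[0,0,0],"fingers":1},{"travel":[0,0,0],"delta_rot":[0,0,0],"fingers":1},{"travel":[0,0,0],"delta_rot":[0,0,0],"fingers":1},{"travel":[0,0,0],"delta_rot":[0,0,0],"fingers":1}]}}

```text
clock: 15.92
eef_pos: [602.4, -92.1, 158.5]
eef_rot: [3.141, 0.0, 1.738]
wrist_force: [-3.4, 0.6, 10.2]
finger_gap: 0.5
```

```bash
python3 gap.py 6
python3 - <<'E'
from h import *
for i in range(3): c=shot('side'); s=manip.read_state(); print(s['eef_pos'].round(1),s['wrist_force'].round(1))
im=c['color'][190:320,260:390,::-1]; cv2.imwrite('pics/crop6.png',cv2.resize(im,(600,600),interpolation=cv2.INTER_CUBIC))
E
```

```text
15.925 [602.4 -92.1 158.5] [1.7995e+02 2.0000e-02 9.9600e+01] [-3.4  0.6 10.2] 0.5046545922909459
top 1
bar [577.6  61.3] [ 40.9 193.1] 9.75 x,y in panel -22.8 52.9 z [ 9.  13.4 45.6]
edge rel slope deg -1.09 off -1.7
knob []
wrist 1
bar [588.8  -7. ] [ 40.8 203.3] 9.53 x,y in panel -23.2 -16.4 z [12.  13.5 45.7]
edge rel slope deg 0.22 off -2.8
knob []
knob cloud 746 ((600.0518188476562, -82.79556274414062), 12.372038841247559) [600.1 -82.6 160.7]
[602.4 -92.1 158.4] [-3.9  0.7  9.1]
[602.4 -92.1 158.5] [-4.3 -0.4 10.7]
[602.4 -92.1 158.5] [-4.1  1.   9.7]
```

View pics/crop6.png

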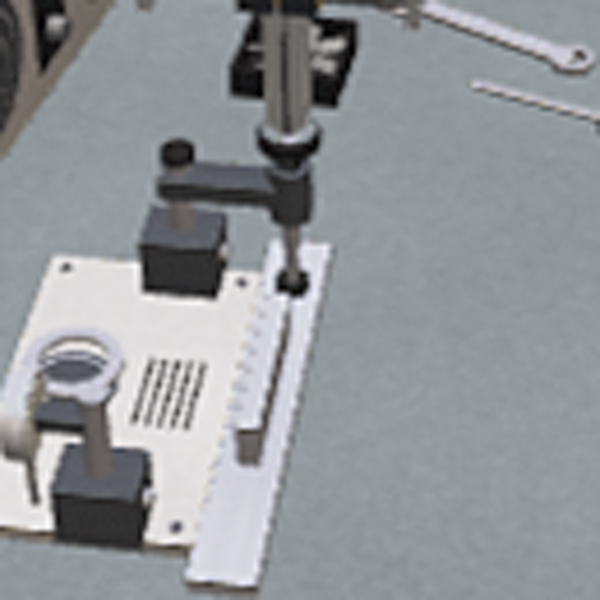

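The foot is on the bar, the knob is about 19.5 mm down at about 10 N, and the bar is still flush. I'll add the last 0.4 mm and hand in.

{"op": "send_rows", "data": {"plan": [{"travel":[0,0,0.4],"delta_rot":[0,0,0],"fingers":1},{"travel":[0,0,0],"delta_rot":[0,0,0],"fingers":1},{"travel":[0,0,0],"delta_rot":[0,0,0],"fingers":1}]}}

```text
clock: 16.75
eef_pos: [602.4, -92.1, 158.1]
eef_rot: [3.141, 0.0, 1.738]
wrist_force: [-3.5, 1.2, 11.0]
finger_gap: 0.5
```

```bash
python3 -c "
from h import *
s=manip.read_state(); print(s['eef_pos'],s['wrist_force']); print(manip.sign_off())"
```

```text
[602.40068826 -92.08339008 158.06150491] [-3.48254193  1.16357828 10.98727978]
the job is handed in; nothing more can be done
None
```

The straightedge lies flush against the panel's front edge with one end under the foot. I handed the job in at about 17 s, still holding the knob down.

**How it was done:** I gripped the straightedge by its rib, turned it about 23°, slid it under the foot and pressed it against the edge at about 20 N. The yaw moment was near zero, so contact was even. I then let go, closed the fingers and pushed the knob straight down.

**Last checks:**
- **Knob:** about 20 mm down (TCP z 158.1 mm), with 11 N upward on the wrist, as expected at the collar. The depth is worked out from the tool height, because the networks could not see the knob at the end.
- **Flushness:** the bar's angle read 9.5° to 9.75° against about 9.6° for the panel edge. The bar's centre is 20 to 21 mm in front of the edge as the depth images show it.
- **Foot:** the picture shows it resting on the bar. I did not measure its force on the bar separately.
- **Other loose things:** none moved in the pictures I viewed, but I did not re-measure them. The arm kept clear of them.

**Readings that disagreed:**
- The panel edge came out 2 to 3 mm nearer the robot in depth than my first estimate of its middle. I relied on the contact force and the pictures instead.
- Some late edge-slope fits were off by 1° or more (up to 8.6°), where the arm, gripper or bar hid part of the panel edge, so I ignored them.
- A sideways force of about 3.5 N remained on the wrist during the push.

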